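Slide the fuse-compartment lid home

ROBOT

A 6-joint arm with a two-finger parallel gripper is mounted at the origin on the work surface. World frame = base frame: x ahead of the robot, y to its left, z up, the work surface at z = 0. Lengths are in m, angles in rad, forces in N, time in s.
With the tool pointing down it reaches from about 0.15 to 0.775 m from the base axis. Payload 6.1 kg.
Tool frame: the origin (TCP) lies at the very end of the fingers, on their centre line; the grasp point (between the pads) lies 19 mm behind it; z points along the fingers, y is the line along which they close (so a half turn about z gives the same grasp; the last joint's range is limited). The gripper opens to 85 mm and grips with 20 to 120 N. Pads are 22 mm wide; open, the fingers measure 114 mm over their backs; the gripper's body (76 mm by 85 mm) begins 54 mm behind the grasp point. The pads swing forward as they close: fully open they stand 13 mm farther back than shut.
Start: joints at [-1.187, 0.126, -0.04, 1.405, 0, 1.571], TCP at [0.197, -0.487, 0.231] pointing down, gripper open.
Joint ranges: [-2.72, 2.72], [-0.95, 1.95], [-1.27, 1.35], [-1.78, 2.02], [-1.46, 1.47], [-3.14, 3.14]. Speed limits (rad/s): [2.39, 2.39, 3.01, 3.14, 3.14, 3.14].

INTERFACE

Orientations are given as a unit quaternion [x, y, z, w].
In Python, from cell import * gives the robot as it stands. Calls block until the motion is done:
- reach(position, orientation): joint-space move of the TCP to a pose.
- movel(position, frame=None, rate=0.15, guard=None): straight line of the TCP; frame=None keeps the orientation; rate is the mean speed in m/s. With guard (N) it stops when the force on the tool has changed by that much, and returns True; else False.
- set_joints(angles): joint-space move.
- move_gripper(opening, effort=None): finger opening in m; effort is the grip in N (None keeps the last); returns when the fingers have stopped.
- hold(seconds).
- inverse_kinematics(position, orientation): joint angles nearest the present ones, or None.
- grab_frame(name): name is "scene" or "top" or "wrist"; returns a dict with "pixels" (400x640x3 uint8, red, green, blue), "fx", "fy", "cx", "cy" (pixels), "position" and "rotation" of the camera in the world; the wrist camera has in their place "mount" (4x4, takes a point from camera to tool coordinates, whose origin is the TCP and whose axes are the flange's). Camera axes: x right, y down, z forward; pixel columns grow to the right and rows downward; lengths in m; the calibration is good to about 2 mm. A picture is of the moment at which its call begins: read the wrist's pose just before it. There is no depth.
A pose or a line that the arm cannot do raises MotionError and nothing moves.
- job_done(): hands the job in; it is judged then, once.
Trained networks look in a picture, given as the dict that the camera call returned (one of the last four; its "shot" number tells which), for a name from the list of things; names that differ only in an ending like _2 or _b are one class to them, and where a whole thing is asked for, a point or a joint stands for the part that bears it (a point fixed in the world has none). Each returns a list of dicts, best first, with "conf" (0 to 1); they miss things now and then, are a little off and sometimes report something else, mostly with a low value. They report only what shows in the picture. A call takes as long as a camera call. They do not tell look-alikes from the thing itself.
- spot_in(picture, target): "point" ([x, y, z] in m, in world coordinates, good to about 4 mm: the middle of the surface that is visible of it).
Readings, each from a call of its own:
- read_t(): time.
- read_joint_pos(): joint angles.
- read_dq(): joint speeds.
- read_tau(): joint torques, N m.
- read_eef_pos(): TCP position.
- read_ee_rot(): TCP orientation.
- read_ft_force(): force on the tool from outside, world axes, zero at the start.
- read_wrist_torque(): the same for the moment, N m.
- read_gripper_width(): finger opening in m.
- read_finger_force(): force on a finger pad.
Only numpy, scipy, OpenCV 4.12 (cv2) and the standard library are available. Lean on these libraries where they do the work, as an engineer would, in place of code of your own. Each camera call takes 0.05 s, during which the arm holds its last target. There are 200 camera calls.

TASK

The fuses have been changed, so close the fuse compartment of the grey test console with the green lid lying on its deck: slide the lid along the deck, square to the opening, and over the step so that its plain front edge runs in under the dark steel retaining strip and its screw edge comes down flush with the deck. Keep the lid on the console, neither lifting it clear nor tipping it up, and let nothing touch the ceramic fuse block inside. Leave the servo housing, the bushing, the screwdriver and the multimeter where they are.

Things in the scene. Friction and masses are not known exactly. Their poses are not given: they have to be found in the camera images.
- console: Fixed, low grey metal test console, 426 (x) x 200 (y) x 75 mm (z). Origin at the centre of its underside, at bench height; z is up, +x is the way the lid closes. Its flat top, the deck, is at z = 75 mm, plain from x = -213 to the step at x = 0, where the lid's recess begins; deck strips 46 mm wide flank the recess. The small switch and lamps beyond the strip are under 7 mm high.
- seat (a point): Middle of the lid's recess at its ledge (console x = 78, y = 0, z = 65 mm), axes as the console's. The recess runs from console x = 0 to 156 and y = -53.5 to 53.5, 10 mm deep, with a ledge 8 to 10 mm wide all round at z = 65 and the open fuse compartment inside it. When the lid is home its centre is 5 mm above this point.
- strip (a point): Middle of the front edge of the dark steel retaining strip, on its underside (console x = 144, y = 0, z = 77.5 mm), axes as the console's. The strip is 38 (x) x 120 (y) x 3 mm; it overhangs the far end of the recess by 12 mm, leaving a 12.5 mm gap above the ledge for the lid's front edge.
- step (a point): Middle of the step edge at deck height (console x = 0, y = 0, z = 75 mm), axes as the console's.
- fuse_block: Cream ceramic fuse block with three cartridge fuses, 96 x 70 mm, fixed on the compartment floor; origin at the centre of its underside. Its top is 26 mm below the ledge, 36 mm below the deck.
- lid_center (a point): Centre (half-way up) of the loose flat green metal lid, 150 (x) x 100 (y) x 10 mm, 0.2 to 0.4 kg, no handle. +x points to its plain front edge, -x to its rear edge with two flush screws. Starts on the deck, up to 30 mm off to a side, turned up to 0.3 rad. Play in the recess: 3.5 mm each side, 6 mm along. Its front tips down 10 mm once its centre passes the step; its rear drops freely.
- servo_housing: Loose grey plastic servo housing, 80 x 30 x 55 mm, standing on the bench on the far side of the console; origin at the centre of its underside.
- bushing: Loose flanged bronze bushing, 68 mm diameter at the flange, 45 mm high, on the bench on the far side of the console; origin at the centre of its underside.
- screwdriver: Loose screwdriver, 190 mm long, lying on the bench on the robot's side of the console; origin at its middle, at bench height.
- multimeter: Loose yellow and black multimeter, 170 x 80 x 42 mm, on the bench to the left of the console; origin at the centre of its underside.
Mind the look-alikes: they are no part of the job. What is meant by the part that bears lid_center is not purple, and is the smaller of those in its own colour.

How it is judged:
At the end, for the whole second after the job is handed in: The lid lies still in its recess: centre within 6 mm of the middle along and across and within 2 mm of its seated height, level within 0.025 rad and square within 0.1 rad, which puts its front edge under the strip and its rear edge flush with the deck (x of lid_center in the frame of seat between -0.006 and 0.006 m and y of lid_center in the frame of seat between -0.006 and 0.006 m and z of lid_center in the frame of seat between 0.003 and 0.007 m and angle between lid_center's own z axis and vertical below 0.025 rad and angle between the x axis of lid_center and the x axis of seat, either way round below 0.1 rad and linear speed of lid below 0.01 m/s); the robot touches nothing.
It fails at once if the lid is lifted clear of the console (its centre more than 35 mm above its height on the deck) (z of lid_center in the frame of console above 0.115 m).
It fails at once if the lid slips down off the console (z of lid_center in the frame of console below 0.055 m).
It fails at once if the lid is tipped by more than 0.35 rad (angle between lid_center's own z axis and vertical above 0.35 rad).
It fails at once if something touches the ceramic fuse block (contact force between fuse_block and anything else above 0.5 N).
It fails at once if the servo housing, bushing, screwdriver or multimeter is moved by more than 20 mm (distance of any of servo_housing, bushing, screwdriver, multimeter from where it was at the start of the episode above 0.02 m).
It also fails if it takes over 70 s, if anything falls off the work surface, if the arm or the gripper's body presses on something with over 40 N, if the wrist force passes 120 N, or if a joint passes its speed limit or range.

## Working session

There is one attempt and no reset: what is moved stays moved. The work goes in short steps, each a Python script; the robot and the scene stay as the last script left them, time stands still between calls to the robot, and variables do not carry over. Pictures are saved under pics/ and viewed, at most 10 in all, crops included, and the job is handed in when it is done.

```bash
mkdir -p pics; ls
python3 - <<'E'
from cell import *
import cv2, numpy as np
for n in ("scene","top"):
    f=grab_frame(n); cv2.imwrite(f"pics/{n}0.png",f["pixels"][:,:,::-1])
    print(n,f["fx"],f["cx"],f["cy"],np.round(f["position"],3).tolist(),np.round(f["rotation"],3).tolist())
    for t in ("console","lid_center","fuse_block","servo_housing","bushing","screwdriver","multimeter","strip","step","seat"):
        try: print(t,[(np.round(d["point"],3).tolist(),round(d["conf"],2)) for d in spot_in(f,t)])
        except Exception as e: print(t,e)
print(read_t())
E
```

```text
pics
scene 464.01945019372965 315.42527082558485 194.4081025730393 [1.431, 0.159, 0.896] [0.612, 0.677, -0.302, -0.274]
console [([0.633, -0.091, 0.076], 0.9)]
lid_center [([0.556, 0.041, 0.084], 0.91), ([0.256, -0.281, 0.012], 0.89), ([0.312, 0.244, 0.014], 0.77)]
fuse_block [([0.6, -0.134, 0.033], 0.95)]
servo_housing [([0.78, -0.065, 0.036], 0.58), ([0.632, -0.089, 0.074], 0.19)]
bushing [([0.739, 0.074, 0.02], 0.57)]
screwdriver []
multimeter [([0.513, 0.437, 0.033], 0.69)]
strip [([0.632, -0.096, 0.073], 0.63), ([0.782, -0.066, 0.037], 0.34)]
step [([0.631, -0.094, 0.076], 0.59)]
seat [([0.626, -0.091, 0.071], 0.86), ([0.515, 0.437, 0.034], 0.72)]
top 400.21555404467324 325.75816234184396 201.5079154698499 [0.416, 0.072, 1.209] [-0.703, 0.71, -0.026, 0.029]
console [([0.602, -0.098, 0.077], 0.62)]
lid_center [([0.24, -0.283, 0.016], 0.97), ([0.552, 0.038, 0.085], 0.91), ([0.301, 0.246, 0.008], 0.83)]
fuse_block []
servo_housing [([0.774, -0.063, 0.048], 0.79)]
bushing [([0.719, 0.077, 0.017], 0.82)]
screwdriver [([0.443, -0.1, 0.024], 0.61), ([0.72, 0.08, 0.014], 0.35)]
multimeter [([0.496, 0.434, 0.034], 0.58)]
strip [([0.6, -0.104, 0.077], 0.89), ([0.771, -0.064, 0.046], 0.51), ([0.498, 0.435, 0.032], 0.16)]
step [([0.602, -0.104, 0.071], 0.62)]
seat [([0.602, -0.095, 0.076], 0.83)]
1.1
```

View pics/top0.png

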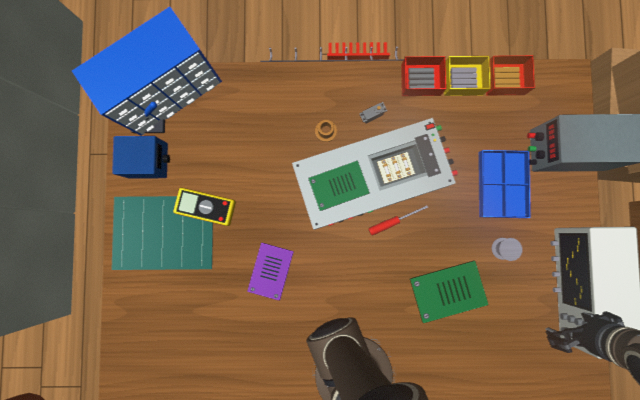

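View pics/scene0.png

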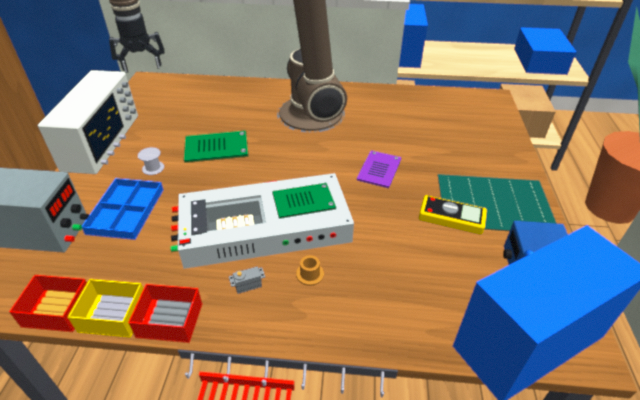

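Candidates for the lid (top view): green panel on the deck (338,186), larger green panel on the bench (448,291), purple panel (270,271). The one on the deck is not purple and is the smaller green one, so I choose (338,186). Next I'll rectify a close crop to check it and get the poses.

```bash
cat > h.py <<'E'
from cell import *
import cv2, numpy as np
from scipy.spatial.transform import Rotation as R
def cam(f, tool=None):
    """camera position, rotation (world)"""
    if "mount" in f:
        p,q=tool; M=np.array(f["mount"]); r=R.from_quat(q).as_matrix()
        return np.array(p)+r@M[:3,3], r@M[:3,:3]
    a=np.array(f["rotation"]); return np.array(f["position"]), (R.from_quat(a).as_matrix() if a.size==4 else a)
def ortho(f, z, c, ang, w, h, s=1000, tool=None):
    """image of plane z, centred at world c, image x along heading ang, image y down = -heading normal; s px/m"""
    p,r=cam(f,tool); K=np.array([[f["fx"],0,f["cx"]],[0,f["fy"],f["cy"]],[0,0,1]])
    ux=np.array([np.cos(ang),np.sin(ang),0]); uy=np.array([-np.sin(ang),np.cos(ang),0])
    # ortho px (u,v)-> world
    o=np.array([c[0],c[1],z])-ux*w/2/s+uy*h/2/s
    H=K@r.T@np.column_stack([ux/s,-uy/s,o-p])
    return cv2.warpPerspective(f["pixels"],H,(w,h),flags=cv2.INTER_LINEAR|cv2.WARP_INVERSE_MAP)
def green(im):
    hsv=cv2.cvtColor(im,cv2.COLOR_RGB2HSV)
    return cv2.inRange(hsv,(55,120,40),(85,255,255))
def bigrect(m,k=5):
    m=cv2.morphologyEx(m,cv2.MORPH_CLOSE,np.ones((k,k)))
    c=max(cv2.findContours(m,cv2.RETR_EXTERNAL,cv2.CHAIN_APPROX_NONE)[0],key=cv2.contourArea)
    return cv2.minAreaRect(c)
E
python3 - <<'E'
from h import *
f=grab_frame("top")
c=np.array([.6,-.05]); w,h=560,400
ang=np.radians(-72)
out=[]
for z in (.075,.085):
    im=ortho(f,z,c,ang,w,h); hsv=cv2.cvtColor(im,cv2.COLOR_RGB2HSV)
    ux=np.array([np.cos(ang),np.sin(ang)]); uy=np.array([-ux[1],ux[0]])
    for n,m in (("con",cv2.inRange(hsv,(0,0,150),(180,45,255))),("lid",green(im))):
        m2=cv2.morphologyEx(m,cv2.MORPH_OPEN,np.ones((9,9))) if n=="con" else m
        (u,v),s,a=bigrect(m2); box=cv2.boxPoints(((u,v),s,a))
        print(z,n,np.round(c+(u-w/2)/1000*ux-(v-h/2)/1000*uy,4),np.round(s,1),round(a,2))
        if (n=="con")==(z==.075): out.append(box)
im=np.ascontiguousarray(ortho(f,.075,c,ang,w,h))
cv2.polylines(im,[np.int32(out[0])],True,(255,0,0)); cv2.imwrite("pics/o1.png",im[:,:,::-1])
print(read_t())
E
```

```text
0.075 con [ 0.585  -0.0596] [426.1 200.2] 0.54
0.075 lid [0.5501 0.0399] [ 96.8 146.3] 88.77
0.085 con [ 0.5836 -0.0583] [421.7 198.4] 0.5
0.085 lid [0.5491 0.0402] [ 96.3 145.1] 88.67
1.15
```

View pics/o1.png

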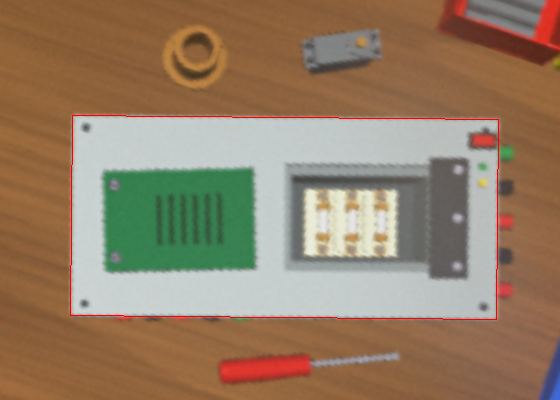

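The crop shows the lid at (180,219) on the deck with its screws at the left, and the recess and strip at the right. The red outline matches the deck at 426 x 200 mm. In the console frame the lid is at x≈-106 mm, y≈-4 mm and turned about 1.9°. I'll push the flank with both fingers first to centre and square it.

```bash
cat >> h.py <<'E'
C=np.array([.585,-.0596]); TH=np.radians(-72.54)
UX=np.array([np.cos(TH),np.sin(TH)]); UY=np.array([-UX[1],UX[0]])
def W(x,y,z): return [*(C+x*UX+y*UY),z]
def quat(yang):
    """tool down, tool y at console-relative angle yang"""
    a=TH+yang; y=np.array([np.cos(a),np.sin(a),0]); z=np.array([0,0,-1.])
    return R.from_matrix(np.column_stack([np.cross(y,z),y,z])).as_quat()
def con(p): d=np.array(p[:2])-C; return np.round([d@UX*1000,d@UY*1000,p[2]*1000],1)
def best(p,yang):
    """choose of the two half turns the one with the smaller last joint"""
    c=[(abs(j[5]),q,j) for q in (quat(yang),quat(yang+np.pi)) if (j:=inverse_kinematics(p,q)) is not None]
    return min(c,key=lambda t:t[0])[1]
def lidpose(f):
    w,h=560,400; im=ortho(f,.085,C,TH,w,h); (u,v),s,a=bigrect(green(im))
    if s[0]<s[1]: a-=90
    return "lid x %.1f y %.1f yaw %.2f deg size %s"%(u-w/2,-(v-h/2),-a,np.round(s,1))
E
python3 - <<'E'
from h import *
print(lidpose(grab_frame("top")))
move_gripper(.06)
p=W(-.106,-.078,.17); q=best(p,0); reach(p,q)
print(con(read_eef_pos()),read_gripper_width(),np.round(read_joint_pos(),2))
movel(W(-.106,-.078,.10),rate=.1)
print("touch",movel(W(-.106,-.078,.060),rate=.02,guard=3),con(read_eef_pos()),read_ft_force())
t=read_eef_pos(); movel([t[0],t[1],t[2]+.003],rate=.02); print(con(read_eef_pos()),read_ft_force(),read_t())
f=grab_frame("wrist"); cv2.imwrite("pics/w1.png",f["pixels"][:,:,::-1])
E
```

```text
lid x -106.0 y -4.6 yaw 1.43 deg size [ 96.5 145.2]
[-105.4  -78.   170.1] 0.059953200130305105 [ 0.04  0.05 -0.26  1.26 -0.   -0.27]
touch True [-106.   -78.1   69.9] [-0.64332316  0.69644455  4.38919711]
[-106.   -78.1   72.9] [ 0.44529971 -0.12734809  0.5001971 ] 6.225
```

View pics/w1.png

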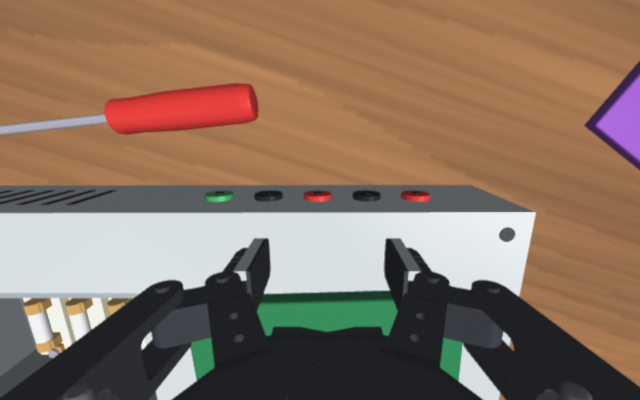

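The wrist view shows both fingertips on the near deck strip (around 255,260 and 400,260), clear of the lid's near flank at row 295. I'll push now.

Run:
```python
from h import *
z=read_eef_pos()[2]
for y in (-.064,-.061):
    movel(W(-.106,y,z),rate=.02); hold(.2); f=grab_frame("top")
    print(con(read_eef_pos()),np.round(read_ft_force(),1),lidpose(f))
im=ortho(f,.075,C,TH,560,400); cv2.imwrite("pics/o2.png",cv2.resize(im[80:320,40:440],None,fx=2,fy=2)[:,:,::-1])
```

```text
[-105.9  -64.    72.8] [0.3 0.4 0.2] lid x -156.5 y 4.5 yaw -90.00 deg size [81. 43.]
[-106.   -60.8   72.9] [-0.1  0.3  0.8] lid x -157.0 y 2.0 yaw -90.00 deg size [94. 40.]
```

View pics/o2.png

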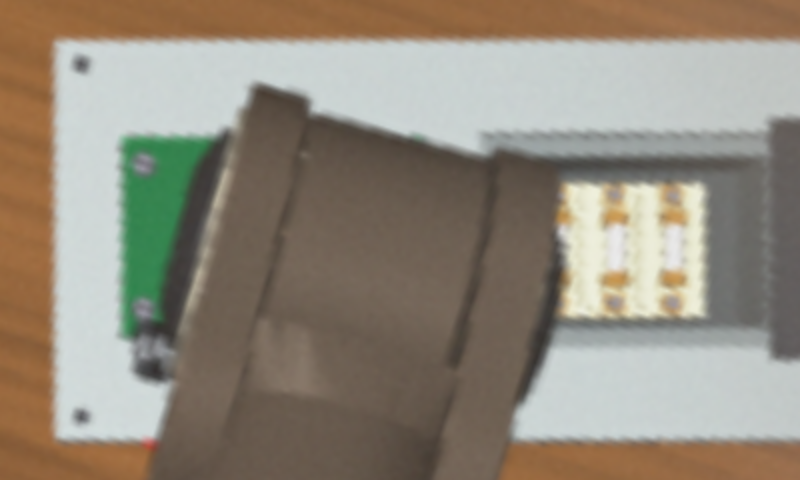

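Run:
```python
from h import *
movel(W(-.106,-.075,.0729),rate=.05); movel(W(-.106,-.08,.15),rate=.15)
p=W(-.33,-.0,.17); q=best(p,np.pi/2); reach(p,q); print(con(read_eef_pos()),np.round(read_joint_pos(),2))
for c in ("top","scene"): 
    f=grab_frame(c); print(c,lidpose(f))
    if c=="top": cv2.imwrite("pics/o3.png",cv2.resize(ortho(f,.085,C,TH,560,400)[80:320,40:440],None,fx=2,fy=2)[:,:,::-1])
print(read_t())
```

```text
[-329.5   -0.5  169.1] [ 0.48  0.18 -0.11  1.28 -0.   -1.39]
top lid x -105.0 y 1.0 yaw -0.00 deg size [144.  96.]
scene lid x -105.0 y 1.5 yaw -0.00 deg size [101. 146.]
10.175
```

View pics/o3.png

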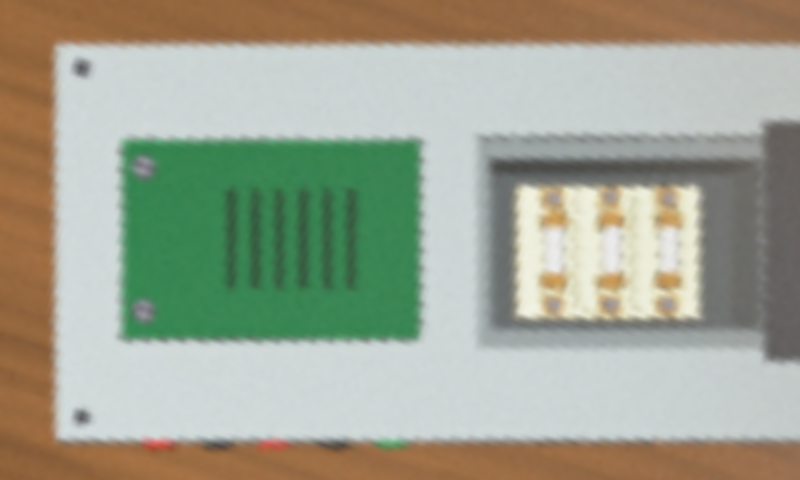

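The lid is square, with y about +0.5 to 1 mm and its rear edge at x≈-180 mm (rows 138–340, columns 122–420). Now the rear push up to just short of tipping, then a check.

Run:
```python
from h import *
z=.0729
reach(W(-.207,0,.12),read_ee_rot()); movel(W(-.207,0,z),rate=.08)
print(con(read_eef_pos()),read_gripper_width())
movel(W(-.195,0,z),rate=.03); movel(W(-.098,0,z),rate=.04); hold(.2)
print(con(read_eef_pos()),np.round(read_ft_force(),1),read_t())
v=[]
for c in ("top","scene"):
    f=grab_frame(c); print(c,lidpose(f)); v.append(ortho(f,.085,C,TH,560,400)[80:320,40:540])
cv2.imwrite("pics/o4.png",cv2.resize(np.vstack(v),None,fx=1.2,fy=1.2)[:,:,::-1])
```

```text
[-2.072e+02  2.000e-01  7.320e+01] 0.060162394738121586
[-98.    0.   72.9] [0.  0.7 0. ] 14.8333
top lid x 37.0 y 0.5 yaw 90.00 deg size [48. 97.]
scene lid x -13.5 y 2.5 yaw -0.00 deg size [103. 151.]
```

View pics/o4.png

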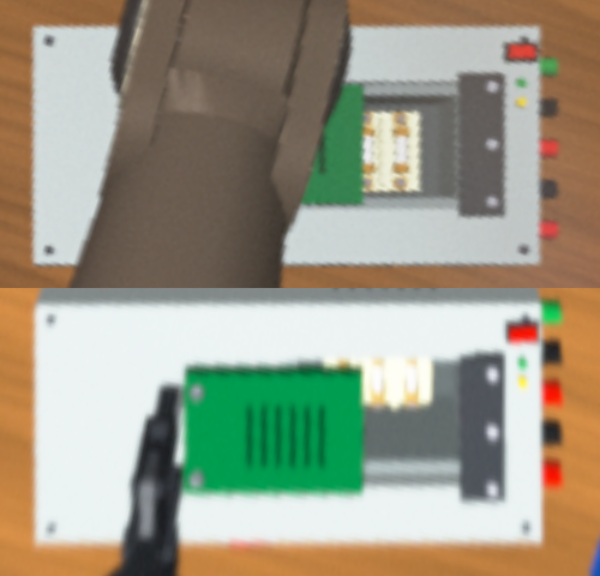

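Both views show the lid square at y≈0.5 mm with its front over the recess (top half column 362, rows 84–205). Now over the step and in under the strip.

Run:
```python
from h import *
z=.0729
for x in (-.06,-.02,-.009):
    g=movel(W(x,0,z),rate=.04 if x<-.015 else .02,guard=15); print(g,con(read_eef_pos()),np.round(read_ft_force(),1))
    if g: break
hold(.3)
v=[]
for c in ("top","scene"):
    f=grab_frame(c); print(c,lidpose(f)); v.append(ortho(f,.075,C,TH,560,400)[80:320,40:540])
cv2.imwrite("pics/o5.png",cv2.resize(np.vstack(v),None,fx=1.2,fy=1.2)[:,:,::-1]); print(read_t())
```

```text
False [-59.8  -0.1  72.8] [-0.4  0.2 -0.2]
False [-20.    0.1  73. ] [-0.3  0.7 -0.1]
False [-8.8  0.  73. ] [-1.   0.4 -0.1]
top lid x 217.0 y 65.0 yaw -90.00 deg size [10. 10.]
scene lid x 71.5 y 9.0 yaw -0.00 deg size [143.  98.]
18.2833
```

View pics/o5.png

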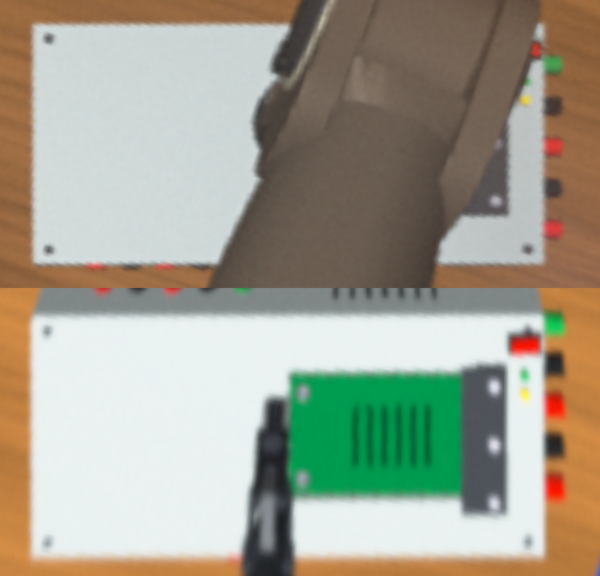

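The lid sits under the strip (scene half, columns 290–462) and looks down. I'll back off and check with a clear view.

Run:
```python
from h import *
movel(W(-.05,0,.0729),rate=.08); movel(W(-.09,0,.15),rate=.15); reach(W(-.33,0,.2),read_ee_rot()); hold(.3)
v=[]
for c in ("top","scene"):
    f=grab_frame(c); im=ortho(f,.075,C,TH,560,400); v.append(im[80:320,240:540])
    m=green(im); ys,xs=np.nonzero(m[:,280:440]); print(c,"x",np.percentile(xs,[.5,99.5]),"y",200-np.percentile(ys,[.5,99.5]),bigrect(m)[2])
cv2.imwrite("pics/o6.png",cv2.resize(np.hstack(v),None,fx=1.3,fy=1.3)[:,:,::-1])
f=grab_frame("scene"); cv2.imwrite("pics/s6.png",cv2.resize(f["pixels"][160:280,160:370],None,fx=3.5,fy=3.5,interpolation=cv2.INTER_CUBIC)[:,:,::-1]); print(read_t())
```

```text
top x [  4. 109.] y [ 48. -47.] 90.0
scene x [  3. 144.] y [ 47. -51.] -0.0
21.0833
```

View pics/o6.png

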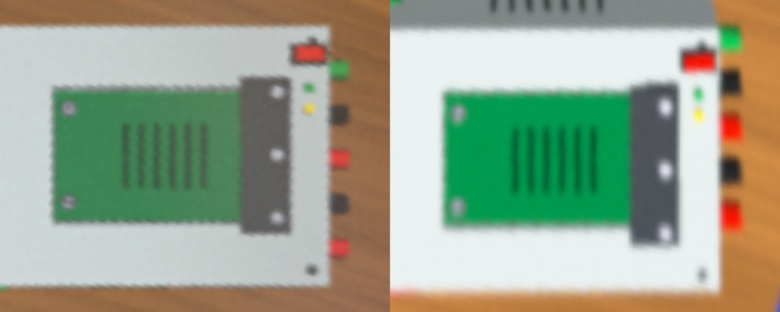

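View pics/s6.png

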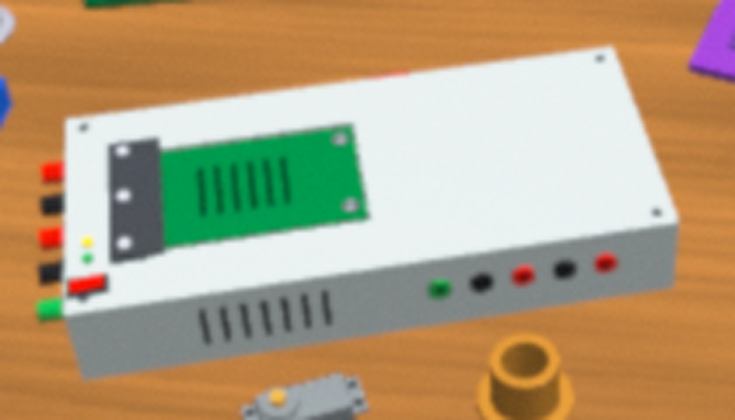

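All views show the lid flush in the recess: rear edge at x≈3 mm, centred across, square, front edge under the strip. The robot is clear, so I'm handing in.

```bash
python3 -c "
from cell import *
print(job_done(), read_t())"
```

```text
the job is handed in; nothing more can be done
the job is handed in; nothing more can be done
```

The green lid closes the fuse compartment, flush and square with its front edge under the strip by the last camera views; the job is handed in at about 21 s of the 70 s, and its verdict was not reported back.

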